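# Throw the bench toggle clamp with the extension bar

## Task

Clamp the wooden knife-handle blank in the toggle clamp: gently slip the steel extension tube over the clamp handle's stub until it meets the collar, and use the tube to swing the handle past its dead point and home against the stop post, seating it there with a firm push of about 10 N at the middle of the tube, not harder. Then draw the tube off and leave it lying flat on the bench, clear of the clamp, with the handle still home. Do not move the handle with the gripper itself, and leave the bottle, cup and screwdriver alone.

Things in the scene. Friction and masses are not known exactly. Their poses are not given: they have to be found in the camera images.
- clamp: push-type toggle clamp lying flat on a wooden base board 250 x 120 x 12 mm fixed to the bench. Origin on the bench right under the vertical handle pivot; x is the way the plunger pushes, z up. Board: x -57 to 193 mm, y -60 to 60 mm. A wooden fence, top 58 mm above the bench, stands behind the blank (x 144 to 178 mm). Clamp metal is below 65 mm
- handle: steel clamp handle on the vertical pivot. Origin on the pivot axis 45 mm above the bench; x points out along the round stub (14 mm diameter, from the collar face at 42 mm to its round end at 102 mm), z up. A tail reaches to -47 mm. Starts open, x pointing 115 to 128 degrees clockwise (from above) of the clamp's x; closes counter-clockwise; spring and friction resist, up to about 2 N m
- stub_shoulder (a point): centre of the outer face of the round collar (30 mm diameter) at the root of the stub, 42 mm from the pivot, 45 mm above the bench; the extension bar's mouth should come to rest against it
- stub_tip (a point): end of the stub on its axis, 102 mm from the pivot. At the dead point the stub points 70 degrees clockwise (from above) of the clamp's x. The pivot is stiff (0.7 N m friction): past the dead point the handle stays where it is left and must be pushed on to the stop post
- stop_post: upright steel pin, 10 mm diameter, 36 mm high, on the base board beside the pivot; the handle's tail stops against it 6 to 17 degrees past the dead point (it is set differently each time). Origin at its foot, 12 mm above the bench
- plunger: steel rod of the clamp with a sprung black rubber nose 24 mm in diameter, which pushes along x of the clamp. Origin at its rear pin, 45 mm above the bench
- blank: loose pale wooden knife-handle blank, 30 x 100 x 50 mm (x, y, z), standing on the base board between plunger and fence; origin at the centre of its underside. The plunger pushes it against the fence as the clamp closes
- bar: loose extension bar: square steel tube 190 mm long, 23 mm outside, 17 mm inside, 0.3 kg, lying on the bench. Origin at the centre of its underside; x along the tube towards the open mouth (at +95 mm), z up; the rear end (-95 mm) is plugged with black rubber. Fits over the stub with 1.5 mm play all round. Grip it across its middle
- bar_mouth (a point): centre of the open mouth of the extension bar, on the tube's axis
- glue_bottle: white bottle with blue cap, 56 mm diameter, 150 mm high, bystander; origin under its centre
- steel_cup: steel cup 70 mm wide, 85 mm high, bystander; origin under its centre
- screwdriver: screwdriver 200 mm long lying on the bench, bystander; origin under its middle
- tail_face (a point): point on the side face of the handle's tail, 36 mm behind the pivot and 6 mm off the handle's axis, which comes to bear on the stop post
Mind the look-alikes: they are no part of the job. Of the things like the bar, leave any that is yellow; of the rest the larger one is meant.

How it is judged:
On the way, in this order (a step that is already met when the one before it is completed fails the run):
1. the bar is on the stub, its mouth within 5 mm of the collar, the handle still short of the dead point (distance between bar_mouth and stub_shoulder below 0.005 m and x of stub_tip in the frame of clamp below 0.02 m), for 0.2 s.
2. the handle is past its dead point, moved with the bar still at least 40 mm over the stub (distance between bar_mouth and stub_shoulder below 0.02 m and x of stub_tip in the frame of clamp above 0.042 m), for 0.2 s.
3. the handle is pushed firmly home on the stop post (over 15 N on the post) with the bar still on the stub (contact force between handle and stop_post above 15 N and distance between bar_mouth and stub_shoulder below 0.02 m), for 0.2 s.
At the end, for the whole second after the job is handed in: The handle stands past its dead point, home on the stop post (tail face within 6.5 mm of the axis of the 10 mm post), the plunger presses the blank (more than 5 N), and the bar lies flat and at rest on the bench, touching neither handle nor clamp, its mouth more than 30 mm from the stub's end (x of stub_tip in the frame of clamp above 0.042 m and horizontal distance between tail_face and stop_post below 0.0065 m and contact force between plunger and blank above 5 N and contact force between bar and handle below 0.1 N and contact force between bar and clamp below 0.1 N and horizontal distance between bar_mouth and stub_tip above 0.03 m and height (world z) of bar between -0.006 and 0.006 m and height (world z) of bar_mouth below 0.018 m and linear speed of bar below 0.02 m/s).
It fails at once if the gripper pushes the handle itself (contact force between the fingers and handle above 3 N).
It fails at once if the bar is forced against the handle (over 80 N, or over 45 N while the handle is still open) (contact force between bar and handle above 80 N or (contact force between bar and handle above 45 N and x of stub_tip in the frame of clamp below -0.038 m)).
It fails at once if the handle is rammed against the stop post (over 70 N) (contact force between handle and stop_post above 70 N).
It fails at once if the bottle, cup or screwdriver is moved (distance of any of glue_bottle, steel_cup, screwdriver from where it was at the start of the episode above 0.02 m).
It fails at once if the blank is knocked out of its place (distance of blank from where it was at the start of the episode above 0.02 m).
It also fails if it takes over 72 s, if anything falls off the work surface, if the arm or the gripper's body presses on something with over 40 N, if the wrist force passes 120 N, or if a joint passes its speed limit or range.

## Robot

A 7-joint arm with a two-finger parallel gripper is mounted at the origin on the work surface. World frame = base frame: x ahead of the robot, y to its left, z up, the work surface at z = 0. Lengths are in m, angles in rad, forces in N, time in s.
With the tool pointing down it reaches from about 0.425 to 1.025 m from the base axis. Payload 9.4 kg.
Tool frame: the origin (TCP) lies at the very end of the fingers, on their centre line; the grasp point (between the pads) lies 19 mm behind it (ctrl.grip_depth is the distance from the TCP to the grasp point, in m); z points along the fingers, y is the line along which they close (so a half turn about z gives the same grasp; the last joint's range is limited). The gripper opens to 85 mm and grips with 20 to 120 N. Pads are 22 mm wide; open, the fingers measure 114 mm over their backs; the gripper's body (76 mm by 85 mm) begins 54 mm behind the grasp point. The pads swing forward as they close: fully open they stand 13 mm farther back than shut.
Start: joints at [-1.338, 0.599, -0.003, 1.599, 0.002, 0.943, -0.08], TCP at [0.221, 0.69, 0.231] pointing down, gripper open.
Joint ranges: [-2.57, 2.57], [-0.35, 1.97], [-1.29, 1.29], [0.11, 2.56], [-1.05, 4.19], [0.11, 1.86], [-2.63, 2.63]. Speed limits (rad/s): [2.22, 2.22, 3.01, 3.01, 3.14, 3.14, 3.14].

## Interface

Orientations are given as a unit quaternion [x, y, z, w].
In Python, from plant import ctrl gives the robot as it stands.
- The arm moves only by the shell command python3 -m inch 'ROWS' [FORCE]. ROWS is JSON, a list of rows, each an object with "dp": the shift along the tool's x, y, z in units of 30 mm (1.0 is 30 mm), a list of three; "roll": the turn about the tool's z in units of 8 degrees (1.0 is 8 degrees); "hand": the opening, from 0 (shut) to 1 (fully open). In form: [{"dp": [dx, dy, dz], "roll": roll, "hand": hand}, ...]. A call has 1 to 8 rows; each row shifts and turns the commanded pose from where the row before left it, along the tool's axes as they then stand; what a row does not reach is not made up. A row lasts 1/10 s, in which the tool goes at most 50 mm and 8.59 degrees, less where a joint would pass 70% of its speed; a pose out of reach is approached as far as the arm can. A call is refused whole if a number of a shift passes 1 or a number of a turn 1, either way. A call with a gripper value outside its range is refused whole. The fingers move at their own pace and stop on an object; FORCE is the grip in N (left out, the last holds). Time passes only in rows, so rows that do not move let the fingers close. It gives the time, the measured TCP pose, the force, the opening and the grip force at its end, in the units of the state.
- ctrl.get_obs(): the state, without advancing time (a new reading comes with each control period).
- ctrl.read_camera(name): name is "scene" or "top" or "wrist"; returns the picture (420x560x3 uint8, red, green, blue); there is no depth.
- ctrl.camera_info(name): a dict with "fovy" (degrees; the focal length in pixels is half the picture's height over the tangent of half this angle, whatever the lens; pixels are square), "cx", "cy" (the principal point, pixels), "k1" (the pictures are not rectified: a ray, as slopes to the right and down, at radius r is drawn at 1 + k1 r^2 times it, then the intrinsics apply), "position" and "rotation" of the camera in the world. Camera axes: x right, y down, z forward; pixel columns grow to the right and rows downward; lengths in m; the calibration is good to about 2 mm. A picture is of the moment at which its call begins: read the wrist's pose just before it. camera_info takes no time and is no camera call; for the wrist camera it gives the pose at the moment of the call.
- ctrl.hand_in(): hands the job in; it is judged then, once.
Trained networks look in the newest picture that a camera, given by its name, has taken for a name from the list of things; names that differ only in an ending like _2 or _b are one class to them, and where a whole thing is asked for, a point or a joint stands for the part that bears it (a point fixed in the world has none). Each returns a list of dicts, best first, with "score" (0 to 1); they miss things now and then, are a little off and sometimes report something else, mostly with a low value. They report only what shows in the picture. A call takes as long as a camera call. They do not tell look-alikes from the thing itself.
- ctrl.trace(camera, name): "mask" (420x560 bool, what is visible of it).
- ctrl.spot_point(camera, name): "xyz" ([x, y, z] in m, in world coordinates, good to about 4 mm: a listed point, or the origin of a listed thing).
The state is a dict: "clock": time; "joint_pos": joint angles; "joint_vel": joint speeds; "joint_torque": joint torques, N m; "tool_pos": TCP position; "orientation": TCP orientation; "wrist_force": force on the tool from outside, world axes, zero at the start; "moment": the same for the moment, N m; "opening": finger opening in m; "gripper_force": force on a finger pad.
Only numpy, scipy, OpenCV 4.12 (cv2) and the standard library are available. Lean on these libraries where they do the work, as an engineer would, in place of code of your own. Each camera call takes 0.05 s, during which the arm holds its last target. There are 200 camera calls.

## Working session

There is one attempt and no reset: what is moved stays moved. The work goes in short steps, Python scripts to look and compute and a shell command to move; the robot and the scene stay as the last step left them, time stands still between calls to the robot, and variables do not carry over. Pictures are saved under pics/ and viewed, at most 11 in all, crops included, and the job is handed in when it is done.

```bash
ls; mkdir -p pics
python3 - <<'E'
from plant import ctrl
import cv2,numpy as np
np.set_printoptions(precision=4,suppress=True)
o=ctrl.get_obs();print(o['clock'],o['tool_pos'],o['orientation'],o['wrist_force'],o['opening'])
ims=[]
for c in ['top','scene']:
    im=ctrl.read_camera(c);cv2.imwrite(f'pics/{c}0.png',im[:,:,::-1])
    i=ctrl.camera_info(c);print(c,i['position'],np.array(i['rotation']).tolist(),i['fovy'],i['k1'],i['cx'],i['cy'])
    for n in ['bar','bar_mouth','stub_tip','stub_shoulder','clamp','stop_post','tail_face','blank','handle','glue_bottle','steel_cup','screwdriver']:
        print(c,n,[(np.round(d['xyz'],4).tolist(),round(d['score'],2)) for d in ctrl.spot_point(c,n)[:4]])
E
```

```text
pics
0.0 [0.2209 0.69   0.2304] [ 0.1543  0.988  -0.0008 -0.0001] [-0.1929  0.3517  0.2889] 0.08582426136467569
top [ 0.411  -0.0312  1.3474] [0.7164078332811973, -0.6961961399762534, 0.026137035213099704, -0.03725059040839951] 51.33246497346154 -0.07184026075355578 273.6784131412107 212.03822770883082
top bar [([0.5203, -0.3124, 0.0005], 0.8), ([0.2939, -0.2372, -0.0014], 0.58)]
top bar_mouth [([0.4372, -0.5192, 0.0053], 0.82), ([0.4291, -0.2902, 0.0123], 0.69), ([0.2996, -0.1434, 0.0069], 0.6)]
top stub_tip [([0.57, 0.0227, 0.0457], 0.79)]
top stub_shoulder [([0.5966, 0.0708, 0.045], 0.85)]
top clamp []
top stop_post [([0.5755, 0.1314, 0.0146], 0.5)]
top tail_face [([0.6132, 0.1459, 0.0435], 0.82)]
top blank [([0.7306, 0.1321, 0.0093], 0.77)]
top handle [([0.6093, 0.1103, 0.044], 0.81)]
top glue_bottle [([0.6794, 0.3672, -0.0006], 0.96)]
top steel_cup [([0.5206, 0.3807, -0.0024], 0.72)]
top screwdriver [([0.6638, -0.3886, -0.0019], 0.56)]
scene [0.9998 0.287  0.9282] [0.4653836130947491, 0.8356569058697233, -0.25535739384069184, -0.14102563506684485] 53.325114928566094 0.0308933913
[... 189 characters left out ...]
.36)]
scene bar_mouth [([0.2997, -0.1389, 0.0142], 0.66), ([0.4275, -0.2902, 0.0128], 0.59), ([0.4313, -0.5203, 0.006], 0.58)]
scene stub_tip [([0.5713, 0.0223, 0.0441], 0.63)]
scene stub_shoulder [([0.5964, 0.0707, 0.0493], 0.82), ([0.427, -0.2921, 0.0134], 0.72)]
scene clamp [([0.6065, 0.113, -0.002], 0.83)]
scene stop_post [([0.5772, 0.1331, 0.0132], 0.63)]
scene tail_face [([0.6171, 0.1485, 0.0461], 0.72)]
scene blank [([0.7303, 0.1337, 0.0089], 0.92)]
scene handle [([0.6078, 0.1117, 0.0427], 0.85)]
scene glue_bottle [([0.6738, 0.3631, 0.0006], 0.87)]
scene steel_cup [([0.5184, 0.3808, -0.0029], 0.72)]
scene screwdriver [([0.6644, -0.3953, -0.0014], 0.85), ([0.569, 0.0228, 0.0423], 0.5)]
```

View pics/top0.png

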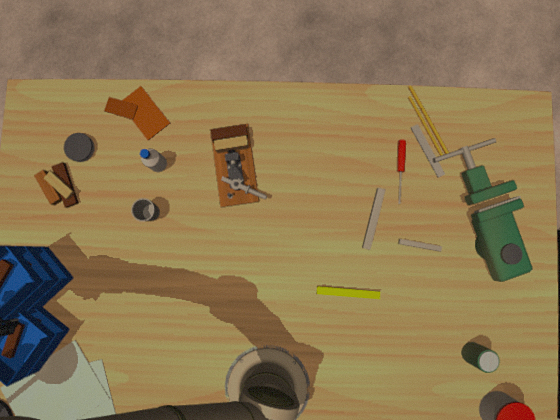

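View pics/scene0.png

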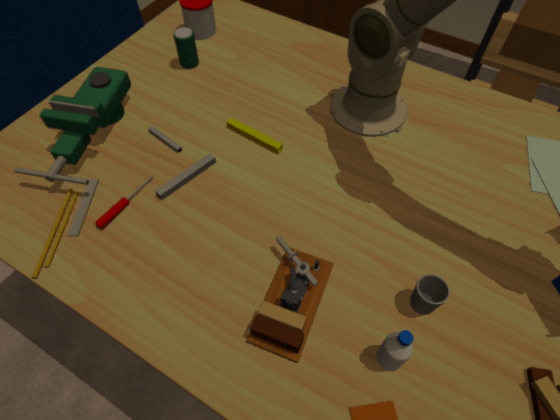

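The top view shows the clamp near (237,165) with the stub pointing right. The target is the long grey tube at (373,218), its network mouth at the lower end (366,247). The short grey look-alike is at (420,244) and the yellow one at (348,292). The scene view agrees: long grey tube at (187,175). Next I move above the bar.

```bash
cat > h.py <<'E'
from plant import ctrl
import numpy as np, cv2
from scipy.spatial.transform import Rotation as R
np.set_printoptions(precision=4,suppress=True)
def tool():
    o=ctrl.get_obs(); M=R.from_quat(o['orientation']).as_matrix(); return o,np.array(o['tool_pos']),M
def go(target,yaw):
    "print dp (in current tool axes, units) and roll units to bring TCP to target with tool x at yaw deg"
    o,p,M=tool(); y=np.degrees(np.arctan2(M[1,0],M[0,0]))
    print('pos',p,'yaw %.2f tilt %.2f'%(y,np.degrees(np.arccos(-M[2,2]))),'t',round(o['clock'],2),'F',o['wrist_force'],'dp',M.T@(np.array(target)-p)/.03,'roll',-((yaw-y+180)%360-180)/8)
def proj(cam,P,info=None):
    i=info or ctrl.camera_info(cam); c=(np.atleast_2d(P)-i['position'])@np.array(i['rotation']).reshape(3,3)
    s=c[:,:2]/c[:,2:]; s=s*(1+i['k1']*(s**2).sum(1,keepdims=True)); f=210/np.tan(np.radians(i['fovy']/2))
    return s*f+[i['cx'],i['cy']]
def ray(cam,uv,z,info=None):
    "pixels -> world points on plane height z"
    i=info or ctrl.camera_info(cam); f=210/np.tan(np.radians(i['fovy']/2)); d=(np.atleast_2d(uv)-[i['cx'],i['cy']])/f
    s=d.copy()
    for _ in range(20): s=d/(1+i['k1']*(s**2).sum(1,keepdims=True))
    w=np.c_[s,np.ones(len(s))]@np.array(i['rotation']).reshape(3,3).T; p=np.array(i['position'])
    return p+w*((z-p[2])/w[:,2:])
E
python3 -m inch '[{"dp":[-0.9,-0.6,0],"roll":0,"hand":1},{"dp":[-0.9,-0.6,0],"roll":0,"hand":1},{"dp":[-0.9,-0.6,0],"roll":0,"hand":1},{"dp":[-0.9,-0.6,0],"roll":0,"hand":1},{"dp":[-0.9,-0.6,0],"roll":0,"hand":1},{"dp":[-0.9,-0.6,0],"roll":0,"hand":1},{"dp":[-0.9,-0.6,0],"roll":0,"hand":1},{"dp":[-0.9,-0.6,0],"roll":0,"hand":1}]'
python3 -m inch '[{"dp":[-0.9,-0.8,0],"roll":0,"hand":1},{"dp":[-0.9,-0.8,0],"roll":0,"hand":1},{"dp":[-0.9,-0.8,0],"roll":0,"hand":1},{"dp":[-0.9,-0.8,0],"roll":0,"hand":1},{"dp":[-0.9,-0.8,0],"roll":0,"hand":1},{"dp":[-0.9,-0.8,0],"roll":0,"hand":1},{"dp":[-0.9,-0.8,0],"roll":0,"hand":1},{"dp":[-0.9,-0.8,0],"roll":0,"hand":1}]'
python3 -c "
from h import *
go([.59,.07,.23],162.2)"
```

```text
clock: 2.1
tool_pos: [0.3836, 0.4864, 0.2315]
orientation: [0.154, 0.988, 0.0, 0.0]
wrist_force: [-0.3, 0.4, -1.1]
opening: 0.0855
gripper_force: 0.0
clock: 2.9
tool_pos: [0.5308, 0.2375, 0.2315]
orientation: [0.154, 0.988, 0.0, 0.0]
wrist_force: [0.5, 1.1, -0.7]
opening: 0.0856
gripper_force: 0.0
pos [0.5308 0.2375 0.2315] yaw 162.25 tilt 0.03 t 2.9 F [ 0.5083  1.1484 -0.7127] dp [-3.5826 -4.7162  0.0505] roll 0.006852272048913477
```

```bash
python3 -m inch '[{"dp":[-0.4,-0.9,-0.4],"roll":0,"hand":1},{"dp":[-0.4,-0.9,-0.4],"roll":0,"hand":1},{"dp":[-0.4,-0.9,-0.4],"roll":0,"hand":1},{"dp":[-0.4,-0.9,-0.4],"roll":0,"hand":1},{"dp":[-0.4,-0.9,-0.4],"roll":0,"hand":1},{"dp":[0,0,0],"roll":0,"hand":1},{"dp":[0,0,0],"roll":0,"hand":1}]'
python3 - <<'E'
from h import *
i=ctrl.camera_info('wrist');print(i)
im=ctrl.read_camera('wrist');cv2.imwrite('pics/w1.png',im[:,:,::-1])
for n in ['stub_tip','stub_shoulder','clamp','stop_post','tail_face','blank','handle','plunger']:
    print(n,[(np.round(d['xyz'],4).tolist(),round(d['score'],2)) for d in ctrl.spot_point('wrist',n)[:3]])
E
```

```text
clock: 3.6
tool_pos: [0.5462, 0.0915, 0.2917]
orientation: [0.155, 0.988, 0.0, 0.0]
wrist_force: [0.6, 0.2, 0.2]
opening: 0.0853
gripper_force: 0.0
{'fovy': 60.03879431297407, 'cx': 282.69923964486753, 'cy': 206.49623944527258, 'k1': -0.07400749508567167, 'position': array([0.4805, 0.1127, 0.4337]), 'rotation': array([0.8004, 0.5834, 0.0818, 0.1111])}
stub_tip [([0.569, 0.0194, 0.0457], 0.55)]
stub_shoulder [([0.5948, 0.0714, 0.0468], 0.63)]
clamp [([0.6099, 0.113, 0.0039], 0.98)]
stop_post [([0.5792, 0.1317, 0.0183], 0.47)]
tail_face []
blank [([0.7319, 0.1274, 0.0146], 0.72)]
handle [([0.6083, 0.113, 0.044], 0.57)]
plunger [([0.6625, 0.118, 0.0453], 0.86), ([0.5241, 0.3836, -0.0052], 0.72)]
```

View pics/w1.png

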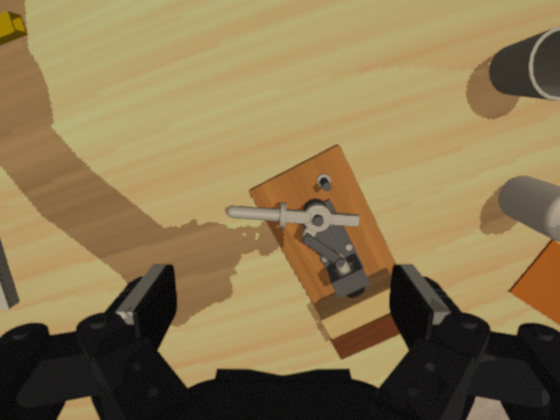

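The wrist view shows the stub from its tip (228,212) to the collar (283,214) with the pivot at (317,217). The camera sits on the tool +x side, so the held bar's mouth will also be visible. Next I go above the bar.

```bash
sed -i "s/np.array(i\['rotation'\]).reshape(3,3)/R.from_quat(i['rotation']).as_matrix()/" h.py
python3 - <<'E'
from h import *
go([.52,-.312,.25],166.3)
P=np.array([ray('wrist',[u],.045)[0] for u in [(228,212),(283,214),(317,217)]]);print(P)
E
python3 -m inch '[{"dp":[-0.25,-0.95,0],"roll":0,"hand":1},{"dp":[-0.25,-0.95,0],"roll":0,"hand":1},{"dp":[-0.25,-0.95,0],"roll":0,"hand":1},{"dp":[-0.25,-0.95,0],"roll":0,"hand":1},{"dp":[-0.25,-0.95,0],"roll":0,"hand":1},{"dp":[-0.25,-0.95,0],"roll":0,"hand":1},{"dp":[-0.25,-0.95,0],"roll":0,"hand":1},{"dp":[-0.25,-0.95,0],"roll":0,"hand":1}]'
python3 -m inch '[{"dp":[-0.25,-0.95,0.2],"roll":0,"hand":1},{"dp":[-0.25,-0.95,0.2],"roll":0,"hand":1},{"dp":[-0.25,-0.95,0.2],"roll":0,"hand":1},{"dp":[-0.25,-0.95,0.2],"roll":0,"hand":1},{"dp":[-0.25,-0.85,0.2],"roll":-0.25,"hand":1},{"dp":[0,0,0],"roll":-0.25,"hand":1},{"dp":[0,0,0],"roll":0,"hand":1}]'
python3 - <<'E'
from h import *
go([.52,-.312,.15],166.3)
im=ctrl.read_camera('wrist');cv2.imwrite('pics/w2.png',im[:,:,::-1])
for n in ['bar','bar_mouth']:
    print(n,[(np.round(d['xyz'],4).tolist(),round(d['score'],2)) for d in ctrl.spot_point('wrist',n)[:3]])
for d in ctrl.trace('wrist','bar')[:3]:
    m=d['mask'].astype(np.uint8);c=cv2.findContours(m,0,2)[0]; c=max(c,key=cv2.contourArea)
    b=cv2.boxPoints(cv2.minAreaRect(c)); W=ray('wrist',b,.023);print(d['score'],b.tolist(),W, W.mean(0))
E
```

```text
pos [0.5459 0.0924 0.2911] yaw 162.30 tilt 0.02 t 4.05 F [-0.1662 -0.1823  0.4461] dp [ -3.2756 -13.104    1.3702] roll -0.5003678291840892
[[0.5726 0.0203 0.045 ]
 [0.5935 0.0781 0.045 ]
 [0.6084 0.1133 0.045 ]]
clock: 4.85
tool_pos: [0.5336, -0.1445, 0.2913]
orientation: [0.154, 0.988, 0.0, 0.0]
wrist_force: [0.1, 0.4, 0.3]
opening: 0.0855
gripper_force: 0.0
clock: 5.55
tool_pos: [0.5267, -0.2879, 0.2609]
orientation: [0.12, 0.993, 0.0, -0.0]
wrist_force: [0.1, 1.1, 0.2]
opening: 0.0855
gripper_force: 0.0
pos [ 0.5267 -0.2879  0.2609] yaw 166.24 tilt 0.04 t 5.55 F [0.1286 1.1127 0.2337] dp [ 0.0229 -0.8337  3.6971] roll -0.0075859073452519965
bar [([0.4446, -0.4529, -0.002], 0.73)]
bar_mouth [([0.4288, -0.2837, 0.0133], 0.75), ([0.4335, -0.5259, 0.0092], 0.71)]
0.86 [[53.40924072265625, 130.24008178710938], [174.9512176513672, 117.77424621582031], [176.6558380126953, 134.394287109375], [55.113861083984375, 146.86012268066406]] [[ 0.426  -0.5119  0.023 ]
 [ 0.4469 -0.3805  0.023 ]
 [ 0.4635 -0.3839  0.023 ]
 [ 0.4429 -0.5169  0.023 ]] [ 0.4448 -0.4483  0.023 ]
0.61 [[246.63400268554688, 77.03943634033203], [270.8772888183594, 76.63538360595703], [273.8486633300781, 254.919189453125], [249.60537719726562, 255.3232421875]] [[ 0.4263 -0.2985  0.023 ]
 [ 0.4317 -0.2749  0.023 ]
 [ 0.6183 -0.3184  0.023 ]
 [ 0.6123 -0.3453  0.023 ]] [ 0.5222 -0.3093  0.023 ]
```

View pics/w2.png

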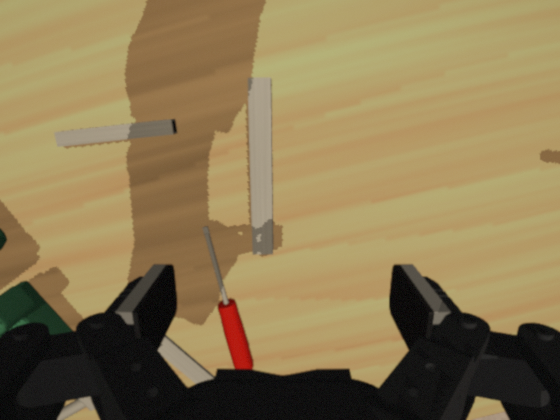

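Run:
```python
from h import *
a=cv2.imread('pics/w2.png');b=cv2.imread('pics/scene0.png')
E=np.array([[.429,-.29,.0115],[.614,-.335,.0115]])
print(proj('scene',E))
t=[]
for im,pts in ((a,[(260,80),(262,252)]),(b,proj('scene',E))):
    r=[]
    for u,v in pts:
        u,v=int(u),int(v);r.append(cv2.resize(im[v-20:v+20,u-26:u+26],(390,300),interpolation=cv2.INTER_CUBIC))
    t.append(np.hstack(r))
cv2.imwrite('pics/z1.png',cv2.convertScaleAbs(np.vstack(t),alpha=1.3))
```

```text
[[212.0826 157.9427]
 [157.1765 195.8498]]
```

View pics/z1.png

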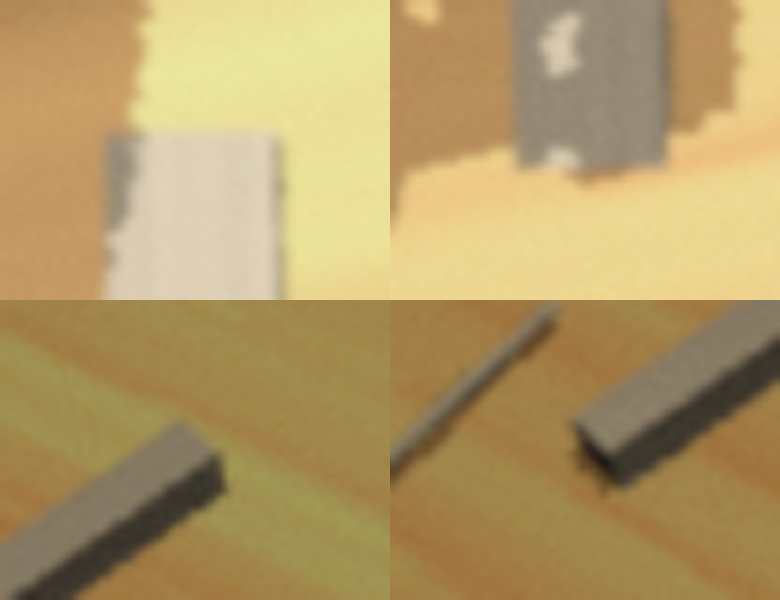

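The far end (scene, right crop) shows a dark face, which could be the plug or a dark interior. I'll check the near end from beyond it with the wrist camera.

```bash
python3 -m inch '[{"dp":[0.45,-0.12,0.8],"roll":0,"hand":1},{"dp":[0.45,-0.12,0.8],"roll":0,"hand":1},{"dp":[0.45,-0.12,0.8],"roll":0,"hand":1},{"dp":[0.45,-0.12,0.8],"roll":0,"hand":1},{"dp":[0.45,-0.12,0.8],"roll":0,"hand":1},{"dp":[0.45,-0.12,0.8],"roll":0,"hand":1},{"dp":[0.45,-0.12,0.8],"roll":0,"hand":1},{"dp":[0,0,0],"roll":0,"hand":1}]'
python3 - <<'E'
from h import *
go([.52,-.312,.15],166.3)
im=ctrl.read_camera('wrist');cv2.imwrite('pics/w3.png',im[:,:,::-1])
for n in ['bar','bar_mouth']:
    print(n,[(np.round(d['xyz'],4).tolist(),round(d['score'],2)) for d in ctrl.spot_point('wrist',n)[:3]])
p=proj('wrist',[[.429,-.29,.0115]])[0];print(p)
u,v=p.astype(int); c=im[max(v-60,0):v+60,max(u-80,0):u+80,::-1]
cv2.imwrite('pics/z2.png',cv2.resize(c,None,fx=4,fy=4,interpolation=2))
E
```

```text
clock: 6.55
tool_pos: [0.4265, -0.2884, 0.0915]
orientation: [0.12, 0.993, 0.001, -0.003]
wrist_force: [0.6, 0.3, -0.2]
opening: 0.085
gripper_force: 0.0
pos [ 0.4265 -0.2884  0.0915] yaw 166.23 tilt 0.31 t 6.55 F [ 0.6312  0.279  -0.1876] dp [-3.2038 -0.018  -1.9681] roll -0.008927719324262284
bar [([0.5177, -0.3082, -0.0033], 0.58)]
bar_mouth [([0.4293, -0.2834, 0.01], 0.75)]
[281.2649 211.8242]
```

View pics/z2.png

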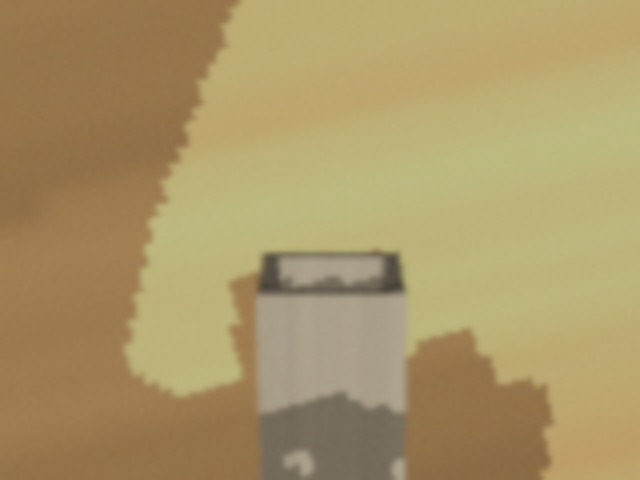

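The near end is the open mouth: hollow, with its top edge at crop row 292, which is image (284,224). Next I refine the bar axis and lower onto it.

Run:
```python
from h import *
im=cv2.cvtColor(cv2.imread('pics/w3.png'),cv2.COLOR_BGR2GRAY)
m=ray('wrist',[[265.2,224],[302.5,224],[283.9,224]],.023);print('mouth',m,np.linalg.norm(m[0]-m[1]))
ds=ctrl.trace('wrist','bar')
d=ds[0];k=d['mask']
L=[]
for r in range(230,340,5):
    c=np.flatnonzero(k[r])
    if len(c): L.append([(c.min()+c.max())/2,r]); 
W=ray('wrist',L,.023);dx=np.polyfit(W[:,0],W[:,1],1);print(d['score'],len(L),W[0],W[-1],'slope ang',np.degrees(np.arctan(dx[0])))
a=np.radians(np.degrees(np.arctan(dx[0])));u=np.array([np.cos(a),np.sin(a),0])
C=m[2]+.095*u;print('centre',C)
go([C[0],C[1],.004],180+np.degrees(a))
```

```text
mouth [[ 0.4309 -0.3007  0.023 ]
 [ 0.4364 -0.2782  0.023 ]
 [ 0.4337 -0.2894  0.023 ]] 0.02307857064578363
0.94 22 [ 0.4377 -0.2911  0.023 ] [ 0.5122 -0.3088  0.023 ] slope ang -13.260559304428027
centre [ 0.5261 -0.3112  0.023 ]
pos [ 0.4308 -0.29    0.0945] yaw 166.30 tilt 0.15 t 6.75 F [0.3013 0.565  0.1644] dp [-3.2464  0.0651  3.0246] roll -0.054957058149827986
```

```bash
python3 -m inch '[{"dp":[-0.8,0.02,0],"roll":0,"hand":1},{"dp":[-0.8,0.02,0],"roll":-0.05,"hand":1},{"dp":[-0.8,0.02,0],"roll":0,"hand":1},{"dp":[-0.75,0,0.3],"roll":0,"hand":0.7},{"dp":[0,0,0.8],"roll":0,"hand":0.7},{"dp":[0,0,0.8],"roll":0,"hand":0.7},{"dp":[0,0,0.6],"roll":0,"hand":0.7},{"dp":[0,0,0.2],"roll":0,"hand":0.7}]'
python3 - <<'E'
from h import *
go([.526,-.311,.004],166.74)
E
```

```text
clock: 7.55
tool_pos: [0.5222, -0.3097, 0.0118]
orientation: [0.116, 0.993, 0.0, 0.0]
wrist_force: [0.0, 0.7, -0.0]
opening: 0.0599
gripper_force: 0.0
pos [ 0.5222 -0.3097  0.0118] yaw 166.70 tilt 0.02 t 7.55 F [ 0.0133  0.6594 -0.0393] dp [-0.1335 -0.012   0.2614] roll -0.004900875246587333
```

```bash
python3 -m inch '[{"dp":[-0.1,0,0.22],"roll":0,"hand":0.7},{"dp":[0,0,0],"roll":0,"hand":0},{"dp":[0,0,0],"roll":0,"hand":0},{"dp":[0,0,0],"roll":0,"hand":0},{"dp":[0,0,0],"roll":0,"hand":0},{"dp":[0,0,0],"roll":0,"hand":0}]' 80
python3 -m inch '[{"dp":[0,0,-0.8],"roll":0,"hand":0},{"dp":[0,0,-0.9],"roll":0,"hand":0},{"dp":[0,0,-0.9],"roll":0,"hand":0},{"dp":[0,0,-0.9],"roll":0,"hand":0},{"dp":[0,0,0],"roll":0,"hand":0},{"dp":[0,0,0],"roll":0,"hand":0}]'
python3 - <<'E'
from h import *
# mating: stub dir from pooled estimates
S=np.array([.5705,.0215]);Pv=np.array([.6083,.112]);u=S-Pv;ang=np.degrees(np.arctan2(u[1],u[0]));u/=np.linalg.norm(u);print(ang)
o,p,M=tool();print(p, o['opening'])
# pre-mate: mouth 40mm before tip
go(np.r_[Pv+u*(.102+.05+.095),.11],ang+180)
E
```

```text
clock: 8.15
tool_pos: [0.5248, -0.3112, 0.0069]
orientation: [0.116, 0.993, -0.0, 0.001]
wrist_force: [-0.1, 0.8, 5.0]
opening: 0.0214
gripper_force: 79.1
clock: 8.75
tool_pos: [0.5244, -0.3109, 0.1113]
orientation: [0.116, 0.993, -0.0, 0.001]
wrist_force: [0.3, 0.7, -2.8]
opening: 0.021
gripper_force: 79.0
-112.66929658868918
[ 0.5244 -0.3109  0.1113] 0.021019162001735682
pos [ 0.5244 -0.3109  0.1113] yaw 166.65 tilt 0.08 t 8.75 F [ 0.2555  0.7014 -2.7531] dp [1.8656 6.2373 0.0404] roll 12.415275945650137
```

```bash
python3 -m inch '[{"dp":[0,0,0],"roll":1,"hand":0},{"dp":[0,0,0],"roll":1,"hand":0},{"dp":[0,0,0],"roll":1,"hand":0},{"dp":[0,0,0],"roll":1,"hand":0},{"dp":[0,0,0],"roll":1,"hand":0},{"dp":[0,0,0],"roll":1,"hand":0},{"dp":[0,0,0],"roll":1,"hand":0},{"dp":[0,0,0],"roll":1,"hand":0}]'
python3 -m inch '[{"dp":[0,0,0],"roll":1,"hand":0},{"dp":[0,0,0],"roll":1,"hand":0},{"dp":[0,0,0],"roll":1,"hand":0},{"dp":[0,0,0],"roll":1,"hand":0},{"dp":[0,0,0],"roll":0.4,"hand":0},{"dp":[0,0,0],"roll":0,"hand":0},{"dp":[0,0,0],"roll":0,"hand":0}]'
python3 - <<'E'
from h import *
ang=-112.67;u=np.array([np.cos(np.radians(ang)),np.sin(np.radians(ang))]);Pv=np.array([.6083,.112])
go(np.r_[Pv+u*(.102+.05+.095),.11],ang+180)
E
```

```text
clock: 9.55
tool_pos: [0.5235, -0.3104, 0.1092]
orientation: [0.627, 0.779, -0.0, -0.001]
wrist_force: [0.4, -0.0, -2.7]
opening: 0.0211
gripper_force: 78.8
clock: 10.25
tool_pos: [0.5238, -0.3106, 0.1097]
orientation: [0.831, 0.556, -0.001, -0.001]
wrist_force: [-0.5, -0.4, -2.8]
opening: 0.0207
gripper_force: 78.8
pos [ 0.5238 -0.3106  0.1097] yaw 67.58 tilt 0.11 t 10.25 F [-0.4794 -0.4418 -2.7698] dp [ 5.862  -2.8042 -0.0075] roll 0.030706459887589688
```

```bash
python3 -m inch '[{"dp":[0.8,-0.4,0.3],"roll":0,"hand":0},{"dp":[0.8,-0.4,0.3],"roll":0,"hand":0},{"dp":[0.8,-0.4,0.3],"roll":0,"hand":0},{"dp":[0.8,-0.4,0.3],"roll":0,"hand":0},{"dp":[0.8,-0.4,0.3],"roll":0,"hand":0},{"dp":[0.8,-0.4,0.4],"roll":0,"hand":0},{"dp":[0.8,-0.4,0.4],"roll":0,"hand":0},{"dp":[0,0,0],"roll":0,"hand":0}]'
python3 - <<'E'
from h import *
go([.513,-.116,.04],67.33)
im=ctrl.read_camera('wrist');cv2.imwrite('pics/w4.png',im[:,:,::-1])
for c in ['wrist','top','scene']:
  if c!='wrist': cv2.imwrite(f'pics/{c}4.png',ctrl.read_camera(c)[:,:,::-1])
  for n in ['bar_mouth','stub_tip','stub_shoulder','handle','clamp','bar']:
    print(c,n,[(np.round(d['xyz'],4).tolist(),round(d['score'],2)) for d in ctrl.spot_point(c,n)[:2]])
E
```

```text
clock: 11.05
tool_pos: [0.51, -0.1192, 0.0401]
orientation: [0.83, 0.558, -0.001, -0.002]
wrist_force: [0.2, -0.4, -2.2]
opening: 0.0212
gripper_force: 78.8
pos [ 0.51   -0.1192  0.0401] yaw 67.80 tilt 0.28 t 11.05 F [ 0.2091 -0.4438 -2.2205] dp [0.138  0.0525 0.0025] roll 0.05906468807906862
wrist bar_mouth [([0.5509, -0.0204, 0.0447], 0.84)]
wrist stub_tip []
wrist stub_shoulder []
wrist handle []
wrist clamp []
wrist bar [([0.5077, -0.116, 0.0333], 0.91)]
top bar_mouth [([0.2996, -0.1422, 0.0111], 0.8)]
top stub_tip [([0.6686, -0.3911, 0.0026], 0.6), ([0.57, 0.0201, 0.0472], 0.51)]
top stub_shoulder [([0.5959, 0.0689, 0.0475], 0.75)]
top handle [([0.6064, 0.1095, 0.0496], 0.62)]
top clamp [([0.6136, 0.1179, -0.0036], 0.96)]
top bar [([0.4403, -0.4551, 0.0007], 0.82), ([0.2928, -0.2337, -0.0], 0.57)]
scene bar_mouth [([0.4325, -0.5185, 0.0096], 0.58), ([0.5486, -0.0342, 0.0478], 0.56)]
scene stub_tip [([0.5704, 0.0197, 0.044], 0.75), ([0.5756, 0.1337, 0.0115], 0.44)]
scene stub_shoulder [([0.5935, 0.0713, 0.0495], 0.68)]
scene handle [([0.6097, 0.1155, 0.0449], 0.97)]
scene clamp [([0.6064, 0.1108, -0.0011], 0.81)]
scene bar [([0.4433, -0.453, -0.0022], 0.79), ([0.5139, -0.1223, 0.0358], 0.56)]
```

View pics/w4.png

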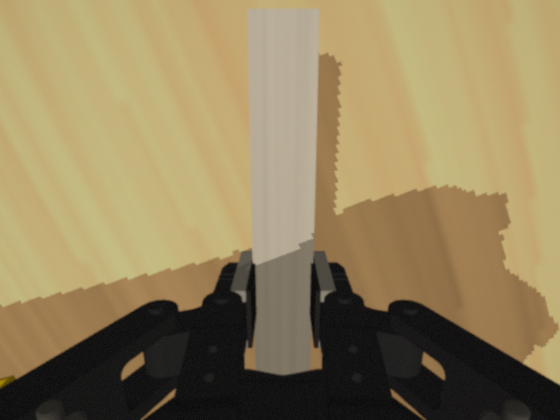

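The held bar fills the image centre, with its mouth edge at row 10 and columns 249–318, and the stub is out of view ahead. I'll raise the tool and offset it sideways, so the stub shows beside the bar in a single wrist frame. Any camera offset then cancels.

```bash
python3 -m inch '[{"dp":[0,-0.4,-0.8],"roll":0,"hand":0},{"dp":[0.3,-0.5,-0.8],"roll":0,"hand":0},{"dp":[0.8,-0.4,-0.2],"roll":0,"hand":0},{"dp":[0.8,-0.1,0],"roll":0,"hand":0},{"dp":[0.8,0,0],"roll":0,"hand":0},{"dp":[0.8,0,0],"roll":0,"hand":0},{"dp":[0,0,0],"roll":0,"hand":0},{"dp":[0,0,0],"roll":0,"hand":0}]'
python3 - <<'E'
from h import *
import json
go([.513,-.116,.04],67.33)
i=ctrl.camera_info('wrist')
im=ctrl.read_camera('wrist');cv2.imwrite('pics/w5.png',im[:,:,::-1])
o,p,M=tool()
json.dump(dict(pos=list(p),M=M.tolist(),info={k:(np.array(v).tolist()) for k,v in i.items()}),open('w5.json','w'))
for n in ['bar_mouth','stub_tip','stub_shoulder','handle','clamp']:
    print(n,[(np.round(d['xyz'],4).tolist(),round(d['score'],2)) for d in ctrl.spot_point('wrist',n)[:2]])
E
```

```text
clock: 12.9
tool_pos: [0.5125, -0.0101, 0.0956]
orientation: [0.831, 0.556, -0.0, 0.0]
wrist_force: [-0.1, -0.6, -2.0]
opening: 0.021
gripper_force: 79.2
pos [ 0.5125 -0.0101  0.0956] yaw 67.54 tilt 0.02 t 12.9 F [-0.1173 -0.5608 -1.9554] dp [-3.2546  1.3632  1.8552] roll 0.025729064435942917
bar_mouth [([0.5515, 0.0867, 0.1015], 0.63)]
stub_tip [([0.5729, 0.0191, 0.049], 0.9)]
stub_shoulder [([0.5932, 0.0748, 0.0445], 0.75)]
handle [([0.5518, 0.0875, 0.0982], 0.58)]
clamp [([0.5708, 0.0207, 0.0436], 0.28)]
```

View pics/w5.png

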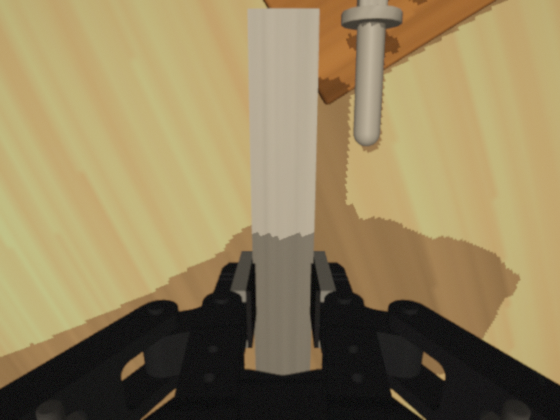

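```bash
cat > meas.py <<'E'
from h import *
import json,sys
J=json.load(open('w5.json'));i=J['info'];M=np.array(J['M']);p0=np.array(J['pos'])
im=cv2.imread('pics/w5.png').astype(float)
sat=(im.max(2)-im.min(2))  # wood is saturated, steel is grey
sat=cv2.GaussianBlur(sat,(3,3),0)
def edges(r,c0,dirs=(-40,40)):
    out=[]
    for s in dirs:
        cs=np.arange(0,abs(s))*np.sign(s)+c0; v=sat[r,cs]; thr=(v[:6].mean()+v.max())/2
        k=np.argmax(v>thr); out.append(cs[k-1]+np.sign(s)*(thr-v[k-1])/(v[k]-v[k-1]))
    return out
def lz(uv,z): return (ray('wrist',uv,z,i)-p0)@M/1.0
print('bar')
for r in (14,40,70,100,130,160,190):
    e=np.array(edges(r,284)); best=min(np.arange(.085,.125,.0002),key=lambda z:abs(np.linalg.norm(np.diff(ray('wrist',[[e[0],r],[e[1],r]],z,i),axis=0))-.023))
    q=lz([[e.mean(),r]],best)[0]; print(r,e,'top z %.4f'%best,'mid local mm',q*1e3)
print('stub')
for r in (40,55,70,85,100,115,130):
    e=np.array(edges(r,368,(-25,25))); w=ray('wrist',[[e[0],r],[e[1],r]],.045,i); q=lz([[e.mean(),r]],.045)[0]
    print(r,e,'w %.2f'%(1e3*np.linalg.norm(w[1]-w[0])),'local mm',q*1e3)
print('col284 rows',sat[4:16,284].round(),'tip',sat[136:152,367].round())
g=im.mean(2);print('collar col368',g[4:36,368].round(), 'edge col 395',g[4:36,350].round())
E
python3 meas.py
```

```text
bar
14 [246.9921 319.271 ] top z 0.1122 mid local mm [ 98.2574   0.0607 -16.5403]
40 [247.4819 318.675 ] top z 0.1120 mid local mm [ 90.4194   0.0606 -16.3365]
70 [247.9691 317.817 ] top z 0.1116 mid local mm [ 81.1464   0.0199 -15.932 ]
100 [248.4345 317.1189] top z 0.1116 mid local mm [ 71.5367   0.0005 -15.9274]
130 [249.015 316.57 ] top z 0.1120 mid local mm [ 61.6342   0.0253 -16.3226]
160 [249.7041 315.9662] top z 0.1120 mid local mm [ 51.3671   0.0605 -16.3176]
190 [250.3308 315.2105] top z 0.1122 mid local mm [ 40.7219   0.059  -16.5125]
stub
40 [354.7893 385.1739] w 15.22 local mm [101.7005  43.2705  50.6578]
55 [355.4189 384.3917] w 14.63 local mm [94.5817 43.5919 50.6613]
70 [354.8217 383.3542] w 14.52 local mm [87.3626 43.5535 50.6647]
85 [354.2609 382.2708] w 14.38 local mm [80.0408 43.5239 50.6683]
100 [354.0348 381.591 ] w 14.27 local mm [72.6096 43.6964 50.6719]
115 [353.4477 380.7925] w 14.29 local mm [65.0555 43.7583 50.6755]
130 [352.8668 380.0111] w 14.32 local mm [57.3704 43.8389 50.6793]
col284 rows [109. 109. 103.  85.  60.  40.  33.  32.  32.  32.  32.  32.] tip [33. 33. 32. 32. 31. 30. 29. 28. 29. 37. 54. 68. 73. 74. 75. 77.]
collar col368 [162. 160. 159. 158. 158. 159. 157. 159. 159. 159. 159. 160. 159. 149.
 117.  75.  60.  72. 105. 140. 157. 163. 163. 162. 162. 164. 163. 162.
 162. 163. 163. 164.] edge col 395 [107. 109. 111. 117. 123. 129. 129. 129. 130. 130. 130. 131. 130. 132.
 133. 127. 111.  80.  63.  57.  59.  60.  59.  59.  72.  95. 107. 112.
 107.  96.  87.  81.]
```

The wrist view shows the stub from its tip (367,146) to the collar face at about row 25, beside the bar with its mouth edge at about row 7.5. In the tool frame the bar is centred and straight, its axis 4.7 mm above the TCP and its mouth at +100 mm. The stub axis is at y ≈ 43.6 mm, turned about 0.5°. I move to pre-insert.

```bash
python3 -m inch '[{"dp":[-0.6,0,0],"roll":0,"hand":0},{"dp":[-0.8,0.2,0],"roll":0,"hand":0},{"dp":[-0.77,0.6,0],"roll":0,"hand":0},{"dp":[0,0.7,0.4],"roll":-0.07,"hand":0},{"dp":[0,0,0.8],"roll":0,"hand":0},{"dp":[0,0,0.64],"roll":0,"hand":0},{"dp":[0,0,0],"roll":0,"hand":0},{"dp":[0,0,0],"roll":0,"hand":0}]'
cat > loc.py <<'E'
from h import *
import json
J=json.load(open('w5.json'));M0=np.array(J['M']);p0=np.array(J['pos'])
o,p,M=tool();q=(p-p0)@M0*1e3
yaw0=np.degrees(np.arctan2(M0[1,0],M0[0,0]));yaw=np.degrees(np.arctan2(M[1,0],M[0,0]))
f=np.array(o['wrist_force'])@M;m=np.array(o['moment'])@M
print('t %.2f local mm'%o['clock'],q,'y err',q[1]-(43.84-.0096*(q[0]-57.4)),'z %.4f'%p[2],'dyaw %.2f'%(yaw-yaw0),'Ftool',f,'Mtool',m)
E
python3 loc.py
```

```text
clock: 14.0
tool_pos: [0.5288, -0.0884, 0.0407]
orientation: [0.829, 0.559, -0.0, -0.0]
wrist_force: [-0.8, -0.7, -1.4]
opening: 0.0212
gripper_force: 79.0
t 14.00 local mm [-65.2486  45.061   55.0863] y err 0.04353013539704165 z 0.0407 dyaw 0.49 Ftool [-0.9638 -0.446   1.411 ] Mtool [-0.0012  0.0235 -0.0128]
```

```bash
python3 -m inch '[{"dp":[0.2,0,0.01],"roll":0,"hand":0},{"dp":[0.2,0,0],"roll":0,"hand":0},{"dp":[0.1,0,0],"roll":0,"hand":0},{"dp":[0.1,0,0],"roll":0,"hand":0},{"dp":[0.1,0,0],"roll":0,"hand":0},{"dp":[0,0,0],"roll":0,"hand":0}]'
python3 loc.py
python3 - <<'E'
from h import *
for c in ['scene','top']: cv2.imwrite(f'pics/{c}6.png',ctrl.read_camera(c)[:,:,::-1])
a=cv2.imread('pics/scene6.png');P=np.array([[.57,.02,.045]])
u,v=proj('scene',P)[0].astype(int);z=cv2.resize(a[v-40:v+40,u-50:u+50],(700,560),interpolation=2);cv2.imwrite('pics/z6.png',z)
E
```

```text
clock: 14.6
tool_pos: [0.5373, -0.0678, 0.0403]
orientation: [0.829, 0.56, 0.0, -0.0]
wrist_force: [0.4, 0.9, -2.6]
opening: 0.0208
gripper_force: 79.0
t 14.60 local mm [-42.9213  44.9237  55.4676] y err 0.12060255537420517 z 0.0403 dyaw 0.61 Ftool [0.9837 0.0823 2.6383] Mtool [-0.0314  0.0059  0.0175]
```

View pics/z6.png

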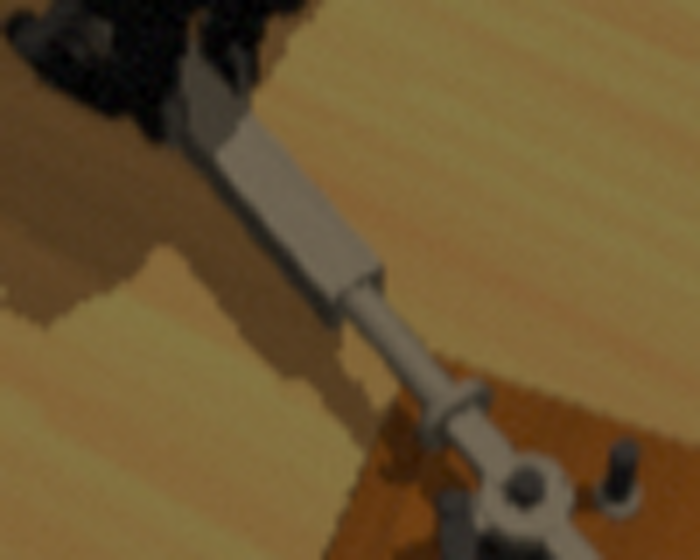

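The mouth at crop (355,290) is already over the stub end, with no side force. I continue inserting.

```bash
python3 -m inch '[{"dp":[0.17,0,0],"roll":0,"hand":0},{"dp":[0.17,0,0],"roll":0,"hand":0},{"dp":[0.17,0,0],"roll":0,"hand":0},{"dp":[0.17,0,0],"roll":0,"hand":0},{"dp":[0.17,0,0],"roll":0,"hand":0},{"dp":[0.17,0,0],"roll":0,"hand":0},{"dp":[0.17,0,0],"roll":0,"hand":0},{"dp":[0,0,0],"roll":0,"hand":0}]'
python3 loc.py
```

```text
clock: 15.5
tool_pos: [0.5507, -0.0343, 0.0401]
orientation: [0.829, 0.56, 0.0, -0.0]
wrist_force: [0.7, 1.1, -2.2]
opening: 0.0216
gripper_force: 79.0
t 15.50 local mm [-6.8342 44.5151 55.6282] y err 0.05846726201350805 z 0.0401 dyaw 0.62 Ftool [1.2496 0.2118 2.1914] Mtool [0.0294 0.0341 0.0663]
```

```bash
python3 -m inch '[{"dp":[0.12,0,0],"roll":0,"hand":0},{"dp":[0.12,0,0],"roll":0,"hand":0},{"dp":[0.08,0,0],"roll":0,"hand":0},{"dp":[0.05,0,0],"roll":0,"hand":0},{"dp":[0.04,0,0],"roll":0,"hand":0},{"dp":[0,0,0],"roll":0,"hand":0}]'
python3 loc.py
python3 -m inch '[{"dp":[0.04,0,0],"roll":0,"hand":0},{"dp":[0.03,0,0],"roll":0,"hand":0},{"dp":[0,0,0],"roll":0,"hand":0}]'
python3 loc.py
```

```text
clock: 16.1
tool_pos: [0.5551, -0.0238, 0.0402]
orientation: [0.829, 0.559, -0.0, 0.0]
wrist_force: [0.2, -0.9, -1.7]
opening: 0.0213
gripper_force: 79.0
t 16.10 local mm [ 4.5305 44.5042 55.5301] y err 0.1566168065379827 z 0.0402 dyaw 0.57 Ftool [-0.756   0.4881  1.6583] Mtool [-0.0094 -0.023   0.0086]
clock: 16.4
tool_pos: [0.5559, -0.0218, 0.0402]
orientation: [0.829, 0.559, 0.0, -0.0]
wrist_force: [0.4, 0.7, -2.2]
opening: 0.0213
gripper_force: 79.0
t 16.40 local mm [ 6.6655 44.4749 55.5095] y err 0.14780494466545235 z 0.0402 dyaw 0.56 Ftool [0.8025 0.1512 2.1695] Mtool [-0.0202 -0.0045  0.0368]
```

```bash
python3 -m inch '[{"dp":[0.04,0,0],"roll":0,"hand":0},{"dp":[0,0,0],"roll":0,"hand":0}]'
python3 loc.py
python3 -m inch '[{"dp":[0.04,0,0],"roll":0,"hand":0},{"dp":[0,0,0],"roll":0,"hand":0}]'
python3 loc.py
```

```text
clock: 16.6
tool_pos: [0.5563, -0.0207, 0.0402]
orientation: [0.829, 0.559, 0.0, -0.0]
wrist_force: [-0.4, 0.2, -2.1]
opening: 0.021
gripper_force: 79.0
t 16.60 local mm [ 7.8767 44.4442 55.5377] y err 0.1287290588321497 z 0.0402 dyaw 0.56 Ftool [ 0.0129 -0.4225  2.098 ] Mtool [ 0.0051  0.0088 -0.0442]
clock: 16.8
tool_pos: [0.5568, -0.0195, 0.0402]
orientation: [0.829, 0.559, 0.0, -0.0]
wrist_force: [-0.5, 0.3, -2.0]
opening: 0.021
gripper_force: 79.0
t 16.80 local mm [ 9.1401 44.4319 55.5233] y err 0.12859715102921854 z 0.0402 dyaw 0.57 Ftool [ 0.1044 -0.5427  1.9636] Mtool [ 0.0181  0.0347 -0.0273]
```

```bash
python3 -m inch '[{"dp":[0.03,0,0],"roll":0,"hand":0},{"dp":[0,0,0],"roll":0,"hand":0}]'
python3 loc.py
python3 -m inch '[{"dp":[0.03,0,0],"roll":0,"hand":0},{"dp":[0,0,0],"roll":0,"hand":0}]'
python3 loc.py
python3 -m inch '[{"dp":[0.02,0,0],"roll":0,"hand":0},{"dp":[0,0,0],"roll":0,"hand":0}]'
python3 loc.py
```

```text
clock: 17.0
tool_pos: [0.5569, -0.0192, 0.0402]
orientation: [0.829, 0.559, -0.0, 0.0]
wrist_force: [-1.0, -1.4, -2.0]
opening: 0.0207
gripper_force: 79.0
t 17.00 local mm [ 9.4288 44.4256 55.5057] y err 0.12507537900757626 z 0.0402 dyaw 0.54 Ftool [-1.6705 -0.4331  1.9847] Mtool [ 0.0578 -0.3487  0.0323]
clock: 17.2
tool_pos: [0.5569, -0.0192, 0.0402]
orientation: [0.829, 0.559, -0.001, 0.0]
wrist_force: [-1.8, -4.7, -1.0]
opening: 0.0211
gripper_force: 79.1
t 17.20 local mm [ 9.4637 44.4164 55.5108] y err 0.11619095887522946 z 0.0402 dyaw 0.50 Ftool [-5.0096  0.0647  1.0502] Mtool [ 0.0301 -1.0414 -0.0783]
clock: 17.4
tool_pos: [0.5569, -0.0192, 0.0402]
orientation: [0.829, 0.559, -0.001, 0.001]
wrist_force: [-3.4, -6.5, -0.8]
opening: 0.0215
gripper_force: 79.2
t 17.40 local mm [ 9.4619 44.3815 55.4939] y err 0.08132534906660993 z 0.0402 dyaw 0.47 Ftool [-7.2675 -0.7555  0.8076] Mtool [ 0.153  -1.4075 -0.0344]
```

The collar contact is clear: 7 N axial, with travel stopped. Step 1 is held. I back off about 2 mm and start the swing in 2° arc steps (R ≈ 142 mm about the pivot).

```bash
cat > sw.py <<'E'
from h import *
Pv=np.array([.6098,.112]);o,p,M=tool();d=p[:2]-Pv
x=M[:2,0];R_=np.linalg.norm(d)*1e3;rad=np.degrees(np.arctan2(d[1],d[0]));yaw=np.degrees(np.arctan2(M[1,0],M[0,0]))
f=np.array(o['wrist_force'])@M;m=np.array(o['moment'])@M
print('t %.2f R %.1f posang %.2f yaw-180 %.2f z %.4f'%(o['clock'],R_,rad,yaw-180,p[2]),'Ftool',f,'Mtool',m)
E
python3 sw.py
python3 -m inch '[{"dp":[-0.07,0,0],"roll":0,"hand":0},{"dp":[0.003,0.165,0],"roll":-0.25,"hand":0},{"dp":[0.003,0.165,0],"roll":-0.25,"hand":0},{"dp":[0.003,0.165,0],"roll":-0.25,"hand":0},{"dp":[0.003,0.165,0],"roll":-0.25,"hand":0},{"dp":[0,0,0],"roll":0,"hand":0},{"dp":[0,0,0],"roll":0,"hand":0}]' 
python3 sw.py
```

```text
t 17.40 R 141.5 posang -111.98 yaw-180 -112.07 z 0.0402 Ftool [-7.2675 -0.7555  0.8076] Mtool [ 0.153  -1.4075 -0.0344]
clock: 18.1
tool_pos: [0.5746, -0.0254, 0.0399]
orientation: [0.787, 0.617, -0.001, -0.001]
wrist_force: [-5.9, -1.3, -0.8]
opening: 0.0213
gripper_force: 79.3
t 18.10 R 141.9 posang -104.37 yaw-180 -103.86 z 0.0399 Ftool [-2.6864 -5.3705  0.8383] Mtool [ 1.022  -0.4614 -0.1272]
```

```bash
python3 -m inch '[{"dp":[0.003,0.165,0],"roll":-0.25,"hand":0},{"dp":[0.003,0.165,0],"roll":-0.25,"hand":0},{"dp":[0.003,0.165,0],"roll":-0.25,"hand":0},{"dp":[0.003,0.165,0],"roll":-0.25,"hand":0},{"dp":[0.003,0.165,0],"roll":-0.25,"hand":0},{"dp":[0.003,0.165,0],"roll":-0.25,"hand":0},{"dp":[0.003,0.165,0],"roll":-0.25,"hand":0},{"dp":[0,0,0],"roll":0,"hand":0}]' 
python3 sw.py
python3 -m inch '[{"dp":[0.003,0.165,0],"roll":-0.25,"hand":0},{"dp":[0.003,0.165,0],"roll":-0.25,"hand":0},{"dp":[0.003,0.165,0],"roll":-0.25,"hand":0},{"dp":[0.003,0.165,0],"roll":-0.25,"hand":0},{"dp":[0.003,0.165,0],"roll":-0.25,"hand":0},{"dp":[0.003,0.165,0],"roll":-0.25,"hand":0},{"dp":[0.003,0.165,0],"roll":-0.25,"hand":0},{"dp":[0,0,0],"roll":0,"hand":0}]' 
python3 sw.py
```

```text
clock: 18.9
tool_pos: [0.6075, -0.03, 0.0395]
orientation: [0.706, 0.708, -0.002, -0.002]
wrist_force: [-9.0, -1.9, 0.3]
opening: 0.0209
gripper_force: 79.5
t 18.90 R 142.0 posang -90.94 yaw-180 -89.82 z 0.0395 Ftool [-1.8749 -9.0387 -0.2696] Mtool [ 1.8392 -0.3815 -0.2003]
clock: 19.7
tool_pos: [0.6415, -0.0264, 0.0394]
orientation: [0.615, 0.789, -0.002, -0.002]
wrist_force: [-9.2, -3.2, 0.1]
opening: 0.021
gripper_force: 79.5
t 19.70 R 142.0 posang -77.11 yaw-180 -75.83 z 0.0394 Ftool [-0.8847 -9.6898 -0.0694] Mtool [ 2.0682 -0.1955 -0.2916]
```

```bash
python3 -m inch '[{"dp":[0.003,0.165,0],"roll":-0.25,"hand":0},{"dp":[0.003,0.165,0],"roll":-0.25,"hand":0},{"dp":[0.003,0.165,0],"roll":-0.25,"hand":0},{"dp":[0.003,0.165,0],"roll":-0.25,"hand":0},{"dp":[0,0,0],"roll":0,"hand":0}]' 
python3 sw.py
python3 -m inch '[{"dp":[0.003,0.165,0],"roll":-0.25,"hand":0},{"dp":[0.003,0.165,0],"roll":-0.25,"hand":0},{"dp":[0.003,0.165,0],"roll":-0.25,"hand":0},{"dp":[0,0,0],"roll":0,"hand":0}]' 
python3 sw.py
```

```text
clock: 20.2
tool_pos: [0.6606, -0.0205, 0.0395]
orientation: [0.558, 0.83, -0.002, -0.002]
wrist_force: [-9.0, -3.4, -0.7]
opening: 0.0213
gripper_force: 79.5
t 20.20 R 141.9 posang -69.03 yaw-180 -67.81 z 0.0395 Ftool [ 0.2292 -9.6321  0.8007] Mtool [ 1.9963 -0.042  -0.4471]
clock: 20.6
tool_pos: [0.6745, -0.0142, 0.0395]
orientation: [0.513, 0.858, -0.002, -0.002]
wrist_force: [-7.7, -5.1, 0.1]
opening: 0.0212
gripper_force: 79.5
t 20.60 R 141.8 posang -62.87 yaw-180 -61.79 z 0.0395 Ftool [-0.8512 -9.1589 -0.0755] Mtool [ 1.7671  0.0234 -0.4121]
```

```bash
python3 -m inch '[{"dp":[0.001,0.083,0],"roll":-0.125,"hand":0},{"dp":[0.001,0.083,0],"roll":-0.125,"hand":0},{"dp":[0.001,0.083,0],"roll":-0.125,"hand":0},{"dp":[0.001,0.083,0],"roll":-0.125,"hand":0},{"dp":[0,0,0],"roll":0,"hand":0}]' 
python3 sw.py
python3 -m inch '[{"dp":[0.001,0.083,0],"roll":-0.125,"hand":0},{"dp":[0.001,0.083,0],"roll":-0.125,"hand":0},{"dp":[0,0,0],"roll":0,"hand":0}]' 
python3 sw.py
```

```text
clock: 21.1
tool_pos: [0.6834, -0.0092, 0.0396]
orientation: [0.484, 0.875, -0.001, -0.002]
wrist_force: [-6.4, -3.7, -1.6]
opening: 0.0213
gripper_force: 79.4
t 21.10 R 141.8 posang -58.73 yaw-180 -57.84 z 0.0396 Ftool [ 0.2438 -7.403   1.6306] Mtool [ 1.5417  0.0603 -0.3477]
clock: 21.4
tool_pos: [0.6881, -0.0063, 0.0397]
orientation: [0.468, 0.884, -0.001, -0.001]
wrist_force: [-5.2, -3.0, -1.7]
opening: 0.0212
gripper_force: 79.3
t 21.40 R 141.8 posang -56.49 yaw-180 -55.84 z 0.0397 Ftool [ 0.3954 -5.9885  1.7179] Mtool [ 1.2532  0.0003 -0.272 ]
```

```bash
python3 -m inch '[{"dp":[0.001,0.083,0],"roll":-0.125,"hand":0},{"dp":[0.001,0.083,0],"roll":-0.125,"hand":0},{"dp":[0,0,0],"roll":0,"hand":0}]' 
python3 sw.py
python3 - <<'E'
from h import *
for c in ['scene','top']:
    ctrl.read_camera(c)
    for n in ['stop_post','tail_face','stub_tip','stub_shoulder']: print(c,n,[(np.round(d['xyz'],4).tolist(),round(d['score'],2)) for d in ctrl.spot_point(c,n)[:2]])
E
```

```text
clock: 21.7
tool_pos: [0.6927, -0.0031, 0.0398]
orientation: [0.453, 0.892, -0.001, -0.001]
wrist_force: [-4.3, -2.5, -3.1]
opening: 0.0209
gripper_force: 79.2
t 21.70 R 141.9 posang -54.22 yaw-180 -53.87 z 0.0398 Ftool [ 0.4887 -4.9804  3.1549] Mtool [ 1.07   -0.0154 -0.2561]
scene stop_post [([0.5747, 0.1332, 0.0135], 0.51)]
scene tail_face [([0.5841, 0.138, 0.0454], 0.9)]
scene stub_tip [([0.6372, 0.0738, 0.0484], 0.54)]
scene stub_shoulder [([0.6331, 0.0744, 0.0515], 0.63), ([0.5213, 0.3772, -0.0027], 0.6)]
top stop_post []
top tail_face []
top stub_tip []
top stub_shoulder []
```

```bash
python3 -m inch '[{"dp":[0.001,0.083,0],"roll":-0.125,"hand":0},{"dp":[0.001,0.083,0],"roll":-0.125,"hand":0},{"dp":[0,0,0],"roll":0,"hand":0}]' 
python3 sw.py
python3 -m inch '[{"dp":[0.001,0.083,0],"roll":-0.125,"hand":0},{"dp":[0,0,0],"roll":0,"hand":0}]' 
python3 sw.py
python3 -m inch '[{"dp":[0.001,0.083,0],"roll":-0.125,"hand":0},{"dp":[0,0,0],"roll":0,"hand":0}]' 
python3 sw.py
```

```text
clock: 22.5
tool_pos: [0.6982, 0.0011, 0.0404]
orientation: [0.438, 0.899, 0.0, 0.001]
wrist_force: [-0.4, -3.4, -3.6]
opening: 0.0207
gripper_force: 79.1
t 22.50 R 141.8 posang -51.46 yaw-180 -51.93 z 0.0404 Ftool [-2.4053 -2.4026  3.621 ] Mtool [ 0.596  -0.3252 -0.1439]
clock: 22.7
tool_pos: [0.7, 0.0027, 0.0404]
orientation: [0.43, 0.903, 0.0, 0.0]
wrist_force: [-0.4, -2.3, -2.7]
opening: 0.0213
gripper_force: 79.1
t 22.70 R 141.8 posang -50.48 yaw-180 -50.93 z 0.0404 Ftool [-1.533  -1.7182  2.7107] Mtool [ 0.4358 -0.2273 -0.1487]
clock: 22.9
tool_pos: [0.7018, 0.0043, 0.0404]
orientation: [0.422, 0.907, 0.0, 0.0]
wrist_force: [-0.6, -1.8, -3.4]
opening: 0.021
gripper_force: 79.2
t 22.90 R 141.7 posang -49.49 yaw-180 -49.92 z 0.0404 Ftool [-0.988  -1.6617  3.3732] Mtool [ 0.2927 -0.2163 -0.1157]
```

```bash
python3 -m inch '[{"dp":[0.001,0.083,0],"roll":-0.125,"hand":0},{"dp":[0,0,0],"roll":0,"hand":0}]' 
python3 sw.py
python3 -m inch '[{"dp":[0.001,0.083,0],"roll":-0.125,"hand":0},{"dp":[0,0,0],"roll":0,"hand":0}]' 
python3 sw.py
python3 -m inch '[{"dp":[0.001,0.083,0],"roll":-0.125,"hand":0},{"dp":[0,0,0],"roll":0,"hand":0}]' 
python3 sw.py
```

```text
clock: 23.1
tool_pos: [0.703, 0.0055, 0.0402]
orientation: [0.414, 0.91, -0.0, -0.0]
wrist_force: [-2.3, -2.4, -0.8]
opening: 0.0211
gripper_force: 79.3
t 23.10 R 141.6 posang -48.80 yaw-180 -48.92 z 0.0402 Ftool [-0.2819 -3.3348  0.8029] Mtool [ 0.6061  0.0632 -0.137 ]
clock: 23.3
tool_pos: [0.7042, 0.0066, 0.04]
orientation: [0.406, 0.914, -0.001, -0.001]
wrist_force: [-4.0, -3.5, -0.3]
opening: 0.0214
gripper_force: 79.4
t 23.30 R 141.5 posang -48.14 yaw-180 -47.93 z 0.0400 Ftool [ 0.0962 -5.3331  0.3227] Mtool [ 1.1578  0.1095 -0.311 ]
clock: 23.5
tool_pos: [0.7054, 0.0077, 0.0399]
orientation: [0.398, 0.917, -0.001, -0.001]
wrist_force: [-6.1, -4.1, 0.4]
opening: 0.0208
gripper_force: 79.5
t 23.50 R 141.5 posang -47.49 yaw-180 -46.96 z 0.0399 Ftool [ 1.1928 -7.2569 -0.3605] Mtool [ 1.6521  0.1798 -0.2505]
```

```bash
python3 -m inch '[{"dp":[0.001,0.05,0],"roll":-0.06,"hand":0},{"dp":[0,0,0],"roll":0,"hand":0}]' 
python3 sw.py
python3 -m inch '[{"dp":[0,0.04,0],"roll":0,"hand":0},{"dp":[0,0,0],"roll":0,"hand":0}]' 
python3 sw.py
```

```text
clock: 23.7
tool_pos: [0.706, 0.0082, 0.0398]
orientation: [0.395, 0.919, -0.001, -0.001]
wrist_force: [-6.3, -5.5, 0.3]
opening: 0.0212
gripper_force: 79.5
t 23.70 R 141.5 posang -47.17 yaw-180 -46.53 z 0.0398 Ftool [ 0.3403 -8.335  -0.2331] Mtool [ 1.9128  0.2578 -0.1777]
clock: 23.9
tool_pos: [0.7062, 0.0085, 0.0397]
orientation: [0.395, 0.919, -0.002, -0.002]
wrist_force: [-8.5, -7.0, 0.9]
opening: 0.0206
gripper_force: 79.6
t 23.90 R 141.4 posang -47.04 yaw-180 -46.54 z 0.0397 Ftool [  0.7461 -10.9546  -0.8347] Mtool [ 2.4287  0.279  -0.249 ]
```

```bash
python3 -m inch '[{"dp":[0,0,0],"roll":0,"hand":0},{"dp":[0,0,0],"roll":0,"hand":0},{"dp":[0,0,0],"roll":0,"hand":0}]' 
python3 sw.py
python3 - <<'E'
from h import *
for c in ['scene','top']:
    im=ctrl.read_camera(c); cv2.imwrite(f'pics/{c}8.png',im[:,:,::-1])
    for n in ['stop_post','tail_face','stub_shoulder','bar_mouth']: print(c,n,[(np.round(d['xyz'],4).tolist(),round(d['score'],2)) for d in ctrl.spot_point(c,n)[:2]])
a=cv2.imread('pics/scene8.png');u,v=proj('scene',[[.60,.10,.045]])[0].astype(int)
cv2.imwrite('pics/z8.png',cv2.convertScaleAbs(cv2.resize(a[v-40:v+40,u-50:u+50],(700,560),interpolation=2),alpha=1.6))
E
```

```text
clock: 24.2
tool_pos: [0.7061, 0.0085, 0.0397]
orientation: [0.395, 0.919, -0.002, -0.002]
wrist_force: [-9.2, -6.7, 0.2]
opening: 0.0208
gripper_force: 79.6
t 24.20 R 141.4 posang -47.06 yaw-180 -46.54 z 0.0397 Ftool [  1.4753 -11.3406  -0.1401] Mtool [ 2.4265  0.2636 -0.3133]
scene stop_post [([0.5757, 0.1347, 0.0136], 0.41), ([0.5804, 0.1331, 0.0465], 0.27)]
scene tail_face [([0.6383, 0.076, 0.0494], 0.69), ([0.5792, 0.134, 0.0444], 0.55)]
scene stub_shoulder [([0.6394, 0.0766, 0.049], 0.91)]
scene bar_mouth [([0.6348, 0.0769, 0.0466], 0.63), ([0.4357, -0.5182, 0.0099], 0.51)]
top stop_post []
top tail_face []
top stub_shoulder []
top bar_mouth [([0.2997, -0.1445, 0.0097], 0.72)]
```

View pics/z8.png

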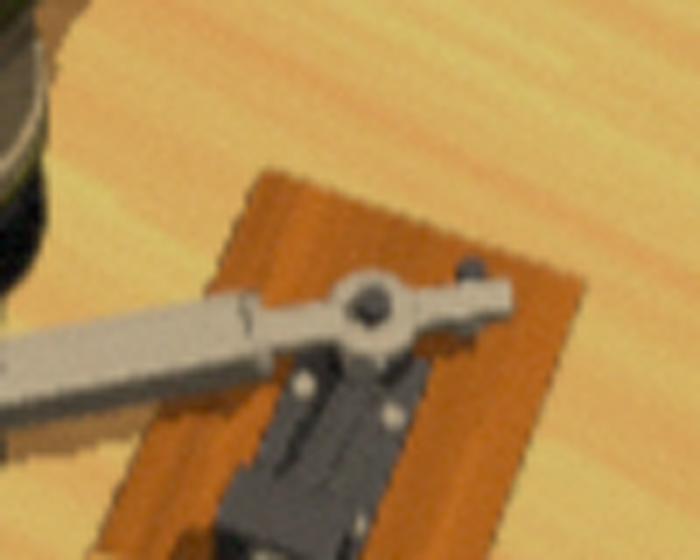

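The tail bears on the post at crop (472,270), with the bar mouth at the collar, under an 11 N push. Step 3 has been held. I unload gently, then draw off.

```bash
python3 -m inch '[{"dp":[0,-0.06,0],"roll":0,"hand":0},{"dp":[0,-0.06,0],"roll":0,"hand":0},{"dp":[0,0,0],"roll":0,"hand":0}]' 
python3 sw.py
```

```text
clock: 25.0
tool_pos: [0.706, 0.0082, 0.0402]
orientation: [0.395, 0.919, 0.0, -0.0]
wrist_force: [-2.8, -2.9, -2.3]
opening: 0.0212
gripper_force: 79.2
t 25.00 R 141.5 posang -47.19 yaw-180 -46.49 z 0.0402 Ftool [-0.138  -4.0373  2.2519] Mtool [ 0.8048  0.0555 -0.1384]
```

```bash
python3 -m inch '[{"dp":[0,-0.06,0],"roll":0,"hand":0},{"dp":[0,0,0],"roll":0,"hand":0}]' 
python3 sw.py
python3 -m inch '[{"dp":[-0.1,0,0],"roll":0,"hand":0},{"dp":[-0.15,0,0],"roll":0,"hand":0},{"dp":[-0.15,0,0],"roll":0,"hand":0},{"dp":[0,0,0],"roll":0,"hand":0}]'
python3 sw.py
```

```text
clock: 25.2
tool_pos: [0.7056, 0.0074, 0.0404]
orientation: [0.395, 0.919, 0.001, 0.001]
wrist_force: [-0.5, -0.0, -2.5]
opening: 0.0212
gripper_force: 79.2
t 25.20 R 141.8 posang -47.54 yaw-180 -46.50 z 0.0404 Ftool [ 0.3011 -0.3653  2.5072] Mtool [ 0.0236  0.0018 -0.0099]
clock: 25.6
tool_pos: [0.7138, -0.0028, 0.0403]
orientation: [0.395, 0.919, -0.0, 0.001]
wrist_force: [-0.4, -0.2, -3.6]
opening: 0.0213
gripper_force: 79.3
t 25.60 R 155.0 posang -47.83 yaw-180 -46.55 z 0.0403 Ftool [ 0.1485 -0.3768  3.6431] Mtool [-0.0063 -0.0371  0.0275]
```

```bash
python3 -m inch '[{"dp":[-0.2,0,0],"roll":0,"hand":0},{"dp":[-0.2,0,0],"roll":0,"hand":0},{"dp":[-0.2,0,0],"roll":0,"hand":0},{"dp":[-0.2,0,0],"roll":0,"hand":0},{"dp":[0,0,0],"roll":0,"hand":0}]'
python3 sw.py
python3 -m inch '[{"dp":[-0.25,0,0],"roll":0,"hand":0},{"dp":[-0.25,0,0],"roll":0,"hand":0},{"dp":[-0.25,0,0],"roll":0,"hand":0},{"dp":[-0.25,0,0],"roll":0,"hand":0},{"dp":[-0.4,0,0],"roll":0,"hand":0},{"dp":[-0.6,0,0],"roll":0,"hand":0},{"dp":[-0.6,0,0],"roll":0,"hand":0},{"dp":[0,0,0],"roll":0,"hand":0}]'
python3 sw.py
python3 - <<'E'
from h import *
for c in ['scene','top']:
    im=ctrl.read_camera(c); cv2.imwrite(f'pics/{c}9.png',im[:,:,::-1])
    for n in ['stop_post','tail_face','stub_tip','stub_shoulder','bar_mouth']: print(c,n,[(np.round(d['xyz'],4).tolist(),round(d['score'],2)) for d in ctrl.spot_point(c,n)[:2]])
E
```

```text
clock: 26.1
tool_pos: [0.7303, -0.0206, 0.0403]
orientation: [0.395, 0.919, -0.0, 0.0]
wrist_force: [-0.9, -1.3, -2.5]
opening: 0.0209
gripper_force: 79.3
t 26.10 R 179.2 posang -47.72 yaw-180 -46.57 z 0.0403 Ftool [-0.3215 -1.5268  2.5332] Mtool [-0.0115  0.0103 -0.023 ]
clock: 26.9
tool_pos: [0.785, -0.0797, 0.0404]
orientation: [0.396, 0.918, -0.001, 0.001]
wrist_force: [0.7, -1.1, -1.7]
opening: 0.0212
gripper_force: 79.3
t 26.90 R 259.7 posang -47.58 yaw-180 -46.66 z 0.0404 Ftool [-1.2269 -0.2321  1.7049] Mtool [ 0.0072 -0.0175  0.0603]
scene stop_post [([0.6759, 0.1208, 0.0448], 0.2)]
scene tail_face [([0.5815, 0.1339, 0.0431], 0.76)]
scene stub_tip [([0.6756, 0.0341, 0.0448], 0.81)]
scene stub_shoulder [([0.6384, 0.076, 0.0482], 0.76), ([0.6755, 0.1227, 0.0435], 0.64)]
scene bar_mouth [([0.7114, -0.0084, 0.0455], 0.55), ([0.4307, -0.5215, 0.0097], 0.4)]
top stop_post []
top tail_face []
top stub_tip [([0.6645, -0.3938, 0.001], 0.52)]
top stub_shoulder []
top bar_mouth [([0.2983, -0.1429, 0.0084], 0.73), ([0.437, -0.5185, 0.0101], 0.51)]
```

```bash
python3 -m inch '[{"dp":[0,0,0.4],"roll":0,"hand":0},{"dp":[0,0,0.4],"roll":0,"hand":0},{"dp":[0,0,0.2],"roll":0,"hand":0},{"dp":[0,0,0.06],"roll":0,"hand":0},{"dp":[0,0,0],"roll":0,"hand":0}]'
python3 sw.py
python3 -m inch '[{"dp":[0,0,0.04],"roll":0,"hand":0},{"dp":[0,0,0],"roll":0,"hand":0}]'
python3 sw.py
```

```text
clock: 28.0
tool_pos: [0.783, -0.0758, 0.0078]
orientation: [0.395, 0.919, -0.0, -0.0]
wrist_force: [-0.6, -0.1, -2.0]
opening: 0.0208
gripper_force: 79.3
t 28.00 R 255.5 posang -47.32 yaw-180 -46.51 z 0.0078 Ftool [ 0.3359 -0.4965  1.9731] Mtool [-0.0254  0.0133 -0.0242]
clock: 28.2
tool_pos: [0.7835, -0.076, 0.0072]
orientation: [0.395, 0.919, 0.0, 0.0]
wrist_force: [0.0, 0.1, -1.7]
opening: 0.0212
gripper_force: 79.3
t 28.20 R 255.9 posang -47.27 yaw-180 -46.51 z 0.0072 Ftool [0.0701 0.1281 1.6851] Mtool [-0.0214 -0.0103  0.0471]
```

```bash
python3 -m inch '[{"dp":[0,0,0.03],"roll":0,"hand":0},{"dp":[0,0,0],"roll":0,"hand":0},{"dp":[0,0,0],"roll":0,"hand":0.1},{"dp":[0,0,0],"roll":0,"hand":0.5},{"dp":[0,0,0],"roll":0,"hand":0.6},{"dp":[0,0,0],"roll":0,"hand":0.6}]'
python3 sw.py
python3 -m inch '[{"dp":[0,0,-0.3],"roll":0,"hand":0.6},{"dp":[0,0,-0.7],"roll":0,"hand":0.6},{"dp":[0,0,-1],"roll":0,"hand":0.6},{"dp":[0,0,-1],"roll":0,"hand":0.6},{"dp":[0,0,-1],"roll":0,"hand":0.6},{"dp":[0,0,-1],"roll":0,"hand":0.6},{"dp":[-1,0,-1],"roll":0,"hand":0.6},{"dp":[0,0,0],"roll":0,"hand":0.6}]'
python3 - <<'E'
from h import *
for c in ['wrist','scene','top']:
    im=ctrl.read_camera(c); cv2.imwrite(f'pics/{c}10.png',im[:,:,::-1])
    for n in ['bar','stop_post','tail_face','stub_tip','stub_shoulder','bar_mouth','blank']: print(c,n,[(np.round(d['xyz'],4).tolist(),round(d['score'],2)) for d in ctrl.spot_point(c,n)[:2]])
s=cv2.imread('pics/scene10.png')[170:380,180:460];w=cv2.imread('pics/wrist10.png')
cv2.imwrite('pics/z10.png',np.hstack([cv2.resize(w,(400,300)),cv2.resize(s,(400,300))]))
E
```

```text
clock: 28.8
tool_pos: [0.7834, -0.0758, 0.0062]
orientation: [0.395, 0.919, 0.0, 0.0]
wrist_force: [0.2, 0.2, -0.8]
opening: 0.0512
gripper_force: 0.0
t 28.80 R 255.8 posang -47.25 yaw-180 -46.50 z 0.0062 Ftool [0.011  0.2923 0.7799] Mtool [ 0.0166 -0.0258  0.0039]
clock: 29.6
tool_pos: [0.8077, -0.1021, 0.1943]
orientation: [0.396, 0.918, 0.0, 0.006]
wrist_force: [-0.3, -1.1, 0.1]
opening: 0.0515
gripper_force: 0.0
wrist bar [([0.78, -0.0699, -0.0015], 0.88)]
wrist stop_post []
wrist tail_face []
wrist stub_tip []
wrist stub_shoulder []
wrist bar_mouth [([0.7177, -0.0005, 0.0106], 0.78)]
wrist blank [([0.7159, 0.0019, 0.0122], 0.26)]
scene bar [([0.7795, -0.0755, 0.0005], 0.75), ([0.2934, -0.2351, 0.0007], 0.64)]
scene stop_post [([0.5784, 0.1325, 0.0117], 0.48)]
scene tail_face [([0.5817, 0.1367, 0.0447], 0.73)]
scene stub_tip [([0.6729, 0.0391, 0.0452], 0.68)]
scene stub_shoulder [([0.6385, 0.0776, 0.0478], 0.67)]
scene bar_mouth [([0.715, -0.0066, 0.0128], 0.91), ([0.2974, -0.1397, 0.0143], 0.8)]
scene blank [([0.7376, 0.135, 0.0085], 0.59)]
top bar [([0.293, -0.2388, 0.0011], 0.86), ([0.4444, -0.4554, -0.0002], 0.68)]
top stop_post []
top tail_face []
top stub_tip []
top stub_shoulder []
top bar_mouth [([0.4382, -0.5156, 0.0068], 0.83), ([0.2987, -0.1429, 0.0096], 0.73)]
top blank [([0.7334, 0.1303, 0.0113], 0.6)]
```

View pics/z10.png

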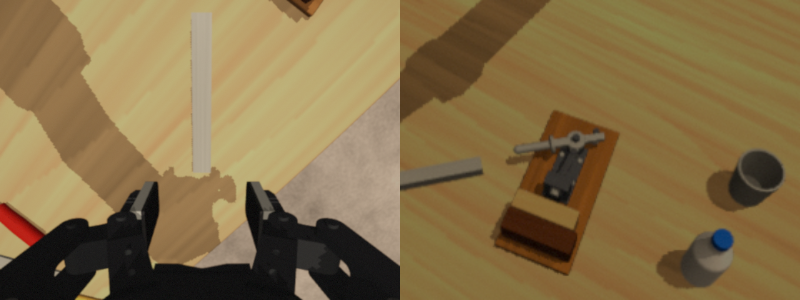

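The bar lies flat at (0.780,−0.073), with its mouth about 59 mm from the stub tip and clear of the board. The bottle and cup are in place. As a last check that the handle did not creep off the post, I compare with the pressed-home frame.

Run:
```python
from h import *
g=lambda n:cv2.cvtColor(cv2.imread(f'pics/{n}.png'),cv2.COLOR_BGR2GRAY).astype(np.float32)
A,B,C=g('scene8'),g('scene10'),g('scene9')
pv=np.array([.6098,.112])
def box(pts,m=5):
    q=proj('scene',pts);a=(q.min(0)-m).astype(int);b=(q.max(0)+m).astype(int);return slice(a[1],b[1]),slice(a[0],b[0])
def sh(a,b,bx):
    s,r=cv2.phaseCorrelate(a[bx].copy(),b[bx].copy(),cv2.createHanningWindow((bx[1].stop-bx[1].start,bx[0].stop-bx[0].start),cv2.CV_32F));return np.round(s,2),round(r,2)
u=np.array([np.cos(np.radians(-47.5)),np.sin(np.radians(-47.5))])
tail=box(np.array([[*(pv-u*.047),.05],[*(pv-u*.03),.05]]));piv=box(np.array([[*(pv-u*.01),.05],[*(pv+u*.01),.05]]))
for n,X in (('9',C),('10',B)): print(n,'tail',sh(A,X,tail),'pivot',sh(A,X,piv))
q=proj('scene',np.array([[*(pv-u*.04),.05],[*(pv-u*.04+np.array([-u[1],u[0]])*.001),.05]]));print('px per mm tail motion',q[1]-q[0])
# stub axis in final frame
def line(im,a0):
    pts=[]
    for r in np.arange(.055,.095,.004):
        prof=[];P=np.arange(-.014,.014,.0005)
        t=np.array([-u[1],u[0]]);q=proj('scene',np.array([[*(pv+u*r+t*s),.045] for s in P])).astype(np.float32)
        v=cv2.remap(im,q[None,:,0],q[None,:,1],1)[0];w=np.clip(v-np.median(v),0,None);pts.append([r,(w*P).sum()/w.sum()])
    pts=np.array(pts);print('stub off mm',pts[:,1]*1e3)
rgb=cv2.imread('pics/scene10.png').astype(np.float32);sat=255-(rgb.max(2)-rgb.min(2));line(sat,0)
```

```text
9 tail (array([-0.16,  0.  ]), 1.04) pivot (array([-0.16, -0.11]), 1.0)
10 tail (array([-0.18,  0.1 ]), 0.95) pivot (array([-0.03, -0.02]), 0.98)
px per mm tail motion [0.1045 0.3852]
stub off mm [-1.1485 -1.2521 -0.5091 -0.9273 -2.7588 -3.1963 -3.1298 -3.1738 -2.8362
 -3.4137]
```

```bash
python3 -c "
from plant import ctrl
print(ctrl.hand_in())"
```

```text
the job is handed in; nothing more can be done
None
```

I handed the job in at about 30 s: the tube met the collar, the handle was pushed home on the stop post at about 11 N, and the tube now lies flat on the bench, its mouth about 59 mm from the stub's end. The final pictures show the handle still on the post to within about 0.3 mm, but the clamping force on the blank was not measured and no verdict came back.

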